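Cap two motors, each with the cap that fits

ROBOT

A 6-joint arm with a two-finger parallel gripper is mounted at the origin on the work surface. World frame = base frame: x ahead of the robot, y to its left, z up, the work surface at z = 0. Lengths are in m, angles in rad, forces in N, time in s.
With the tool pointing down it reaches from about 0.3 to 0.775 m from the base axis. Payload 14.6 kg.
Tool frame: the origin (TCP) lies midway between the tips of the shut fingers; the grasp point (between the pads) lies 19 mm behind it (ctrl.tcp_to_grasp is the z of the grasp point in the tool frame, in m); z points along the fingers, y is the line along which they close (so a half turn about z gives the same grasp; the last joint's range is limited). The gripper opens to 94 mm and grips with 3 to 60 N. Pads are 16 mm wide; open, the fingers measure 119 mm over their backs; the gripper's body (75 mm by 177 mm) begins 78 mm behind the grasp point.
Start: joints at [1.252, 0.3, 1.521, -0, 1.321, -0.067], TCP at [0.137, 0.533, 0.183] pointing down, gripper open.
Joint ranges: [-3.03, 3.03], [-0.79, 2.21], [0.23, 2.52], [-1.04, 4.18], [0, 3.07], [-2.55, 2.55]. Speed limits (rad/s): [2.22, 2.22, 2.57, 3.14, 3.14, 3.14].

INTERFACE

Orientations are given as [roll, pitch, yaw] about the fixed x, y, z axes, in that order (R = Rz(yaw) Ry(pitch) Rx(roll)).
In Python, from station import monitor, camera, ctrl gives the robot as it stands.
- The arm moves only by the tool apply_moves, never from a script. Its argument "plan" is one flat list of numbers, 4 for each row, row after row: the shift along the tool's x, y, z in mm, then the turn about the tool's z in rad. In form: [dx, dy, dz, spin, dx, dy, dz, spin, ...]. A call has 1 to 20 rows; each row shifts and turns the commanded pose from where the row before left it, along the tool's axes as they then stand; what a row does not reach is not made up. A row lasts 1/10 s, in which the tool goes at most 50 mm and 8.59 degrees, less where a joint would pass 70% of its speed; a pose out of reach is approached as far as the arm can. A call is refused whole if a number of a shift passes 50 or a number of a turn 0.15, either way. A call with a gripper value outside its range is refused whole. "hand" is the gripper command: -1 is shut, 1 is fully open, values between are in proportion, set as the call begins (left out, the last holds). The fingers move at their own pace and stop on an object; "squeeze" is the grip in N (left out, the last holds). Time passes only in rows, so rows that do not move let the fingers close. It gives the time, the measured TCP pose, the force, the opening and the grip force at its end, in the units of the state.
- monitor.get_obs(): the state, without advancing time (a new reading comes with each control period).
- camera(name): name is "side" or "top"; returns a dict with "image" (420x560x3 uint8, red, green, blue), "range_z" (420x560 float32, m along the optical axis (not along the pixel's ray), 0 where there is no reading), "mtx" (3x3 intrinsics, pixels), "rvec" (rotation vector, rad) and "tvec" (3), from world to camera coordinates, as OpenCV has them. Camera axes: x right, y down, z forward; pixel columns grow to the right and rows downward; lengths in m; the calibration is good to about 2 mm. A picture is of the moment at which its call begins.
- ctrl.hand_in(): hands the job in; it is judged then, once.
The state is a dict: "time_s": time; "qpos": joint angles; "joint_vel": joint speeds; "tau": joint torques, N m; "ee_pos": TCP position; "eef_rot": TCP orientation; "force": force on the tool from outside, world axes, zero at the start; "moment": the same for the moment, N m; "grip_width": finger opening in m; "grip_force": force on a finger pad.
Only numpy, scipy, OpenCV 4.12 (cv2) and the standard library are available. Lean on these libraries where they do the work, as an engineer would, in place of code of your own. Each camera call takes 0.05 s, during which the arm holds its last target. There are 200 camera calls.

TASK

Two bare motors are bolted to the repair bench, one with a slightly thicker neck than the other. Of the orange caps standing on the bench, put the one that fits each motor over its neck, so that it sits upright and fully home with its rim on the shoulder, and let go. The biggest of the three orange caps fits neither motor and is not needed.

Things in the scene. Friction and masses are not known exactly. Their poses are not given: they have to be found in the camera images.
- narrow_motor_shoulder (a point): On the upright axis of the narrow-necked motor, level with its flat shoulder, 48 mm above the bench; z up. Bolted down: steel foot 84 mm wide, black ribbed body 72 mm wide up to the shoulder, then a steel neck 46 mm wide rising 24 mm more (12 mm straight, then a 45 degree bevel to a flat top 22 mm wide, copper). The other motor differs only in its neck, 56 mm.
- wide_motor_shoulder (a point): On the upright axis of the wide-necked motor, level with its flat shoulder, 48 mm above the bench; z up. Bolted down: steel foot 84 mm wide, black ribbed body 72 mm wide up to the shoulder, then a steel neck 56 mm wide rising 24 mm more (12 mm straight, then a 45 degree bevel to a flat top 32 mm wide, copper). The other motor differs only in its neck, 46 mm.
- narrow_cap_center (a point): Middle of the smallest orange cap, loose, about 70 g, upright, open side down; z up. Skirt 57 mm outside, 51 inside, 28 deep, 5 mm top, then a black round grip 26 mm wide, 33 high: 66 mm in all. This point is 33 mm above the rim, at the grip's foot; grip 22 mm above it. Fits the 46 mm neck, not the 56; home, this point is 33 mm above the shoulder.
- wide_cap_center (a point): Middle of the middle-sized orange cap, loose, about 70 g, upright, open side down; z up. Skirt 67 mm outside, 61 inside, 28 deep, 5 mm top, then a black round grip 26 mm wide, 33 high: 66 mm in all. This point is 33 mm above the rim, at the grip's foot; grip 22 mm above it. Fits the 56 mm neck; home, this point is 33 mm above the shoulder. The spare cap is 83 mm wide.

How it is judged:
By the outcome, as a careful person would: the job done as asked, in the order asked, and still so for the second after the job is handed in, with the robot touching nothing.
It also fails if it takes over 58 s, if anything falls off the work surface, if the arm or the gripper's body presses on something with over 40 N, if the wrist force passes 120 N, or if a joint passes its speed limit or range.

## Working session

There is one attempt and no reset: what is moved stays moved. The work goes in short steps, Python scripts to look and compute and a tool call to move; the robot and the scene stay as the last step left them, time stands still between calls to the robot, and variables do not carry over. Pictures are saved under pics/ and viewed, at most 10 in all, crops included, and the job is handed in when it is done.

Besides the shell and the picture viewer there is one more tool, called after "Request:" as name(argument=value, ...) on one line, values as JSON. apply_moves: Moves the arm, as the interface text tells. Its arguments: {"type":"object","properties":{"plan":{"type":"array","items":{"type":"number"}},"hand":{"type":"number"},"squeeze":{"type":"number"}},"required":["plan"]}

```bash
mkdir -p pics; python3 - <<'E'
from station import monitor,camera,ctrl
import cv2,numpy as np
o=monitor.get_obs();print(o['time_s'],o['ee_pos'],o['eef_rot'],o['grip_width'],ctrl.tcp_to_grasp)
for n in("top","side"):
    c=camera(n);np.savez(f'pics/{n}0.npz',**c);cv2.imwrite(f'pics/{n}0.png',c['image'][:,:,::-1])
    R=cv2.Rodrigues(np.array(c['rvec']))[0];print(n,-R.T@np.array(c['tvec']).ravel(),R[2])
E
```

```text
0.0 [0.13695163 0.53240077 0.18250817] [-3.14048336e+00 -4.69780665e-05  2.88981633e+00] 0.09392330090078455 -0.0188
top [ 0.50128612 -0.01215291  0.9314599 ] [ 0.06377918 -0.01285404 -0.99788125]
side [0.15072341 0.36108108 0.72393222] [ 0.46952244 -0.4310521  -0.77054706]
```

View pics/top0.png

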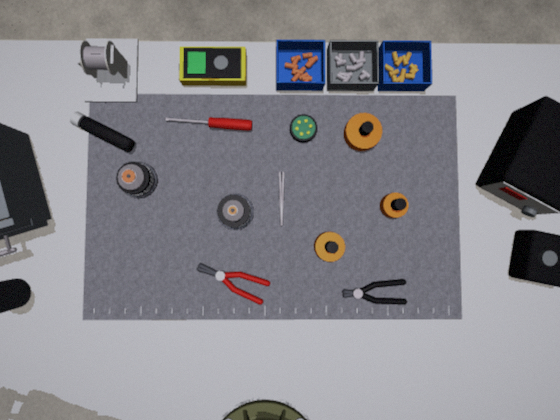

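View pics/side0.png

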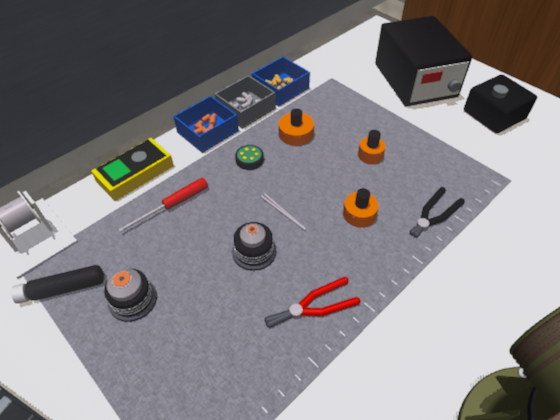

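Top view: the big cap is at (363,131), the small cap at (396,205) and the middle cap at (330,247). The left motor at (135,178) has the larger copper top, so it is the wide one; the narrow motor is at (234,210). The side view agrees.

```bash
cat > h.py <<'E'
import cv2,numpy as np
def cloud(c):
    K=c['mtx'];R=cv2.Rodrigues(np.array(c['rvec']))[0];t=np.array(c['tvec']).ravel()
    v,u=np.mgrid[:420,:560];z=c['range_z']
    P=np.stack([(u-K[0,2])/K[0,0]*z,(v-K[1,2])/K[1,1]*z,z],-1)
    return (P-t)@R
def onplane(c,uv,h):
    K=c['mtx'];R=cv2.Rodrigues(np.array(c['rvec']))[0];t=np.array(c['tvec']).ravel()
    uv=np.atleast_2d(uv).astype(float);d=np.c_[uv,np.ones(len(uv))]@np.linalg.inv(K).T@R;o=-R.T@t
    return (o+d*((h-o[2])/d[:,2])[:,None])[:,:2]
def blob(c,m,uv,r):
    k=np.zeros(m.shape,np.uint8);cv2.circle(k,uv,r,1,-1);return m&(k>0)
def circ(p):
    p=p.astype(np.float32);a,r=cv2.minEnclosingCircle(p);return np.round(np.array([*a,2*r])*1000,1)
E
python3 - <<'E'
from h import *
S={'top':dict(narrowcap=(396,205),widecap=(330,247),big=(363,131),wm=(135,178),nm=(234,210)),
'side':dict(narrowcap=(372,145),widecap=(361,203),big=(297,125),wm=(125,285),nm=(253,238))}
for n in S:
    c=dict(np.load(f'pics/{n}0.npz'));P=cloud(c);h=cv2.cvtColor(c['image'],cv2.COLOR_RGB2HSV)
    org=(h[...,0]<22)&(h[...,1]>130)&(h[...,2]>90)
    for k,uv in S[n].items():
        if k[-1]=='m':
            near=blob(c,P[...,2]>.01,uv,32)
            top=near&(abs(P[...,2]-.072)<.003); cop=near&(h[...,0]<20)&(h[...,1]>100)
            ne=near&(P[...,2]>.051)
            v,u=np.where(cop)
            print(n,k,'top',top.sum(),circ(P[top][:,:2]) if top.sum() else '','cop',cop.sum(),circ(onplane(c,np.c_[u,v],.072)),'zcop',np.median(P[cop][:,2]).round(4),'neck',circ(P[ne][:,:2]))
        else:
            m=blob(c,org,uv,26);t=m&(abs(P[...,2]-.033)<.004)
            g=blob(c,abs(P[...,2]-.066)<.004,uv,28)
            print(n,k,'top',t.sum(),circ(P[t][:,:2]),np.median(P[t][:,2]).round(4),'grip',g.sum(),circ(P[g][:,:2]) if g.sum() else '')
E
```

```text
top narrowcap top 311 [ 558.5 -293.4   56.2] 0.0333 grip 112 [ 559.5 -293.9   27.1]
top widecap top 529 [ 465.6 -145.5   66.3] 0.0336 grip 113 [ 465.7 -145.9   26. ]
top big top 825 [ 726.7 -224.2   81.8] 0.0333 grip 113 [ 727.1 -224.4   27.5]
top wm top 241 [614.7 287.6  45.1] cop 113 [613.5 274.4  57.8] zcop 0.074 neck [569.7 150.6 353.2]
top nm top 135 [546.5  65.5  33.6] cop 25 [543.4  67.8  14.7] zcop 0.0728 neck [532.6  42.1 125.5]
side narrowcap top 254 [ 557.3 -290.1   58.4] 0.032 grip 81 [ 559.3 -290.2   27.5]
side widecap top 516 [ 465.5 -142.3   68.6] 0.0321 grip 115 [ 464.9 -142.9   26.4]
side big top 528 [ 727.9 -220.8   87.5] 0.032 grip 75 [ 726.3 -222.2   28.4]
side wm top 333 [615.8 292.3  39.1] cop 179 [617.4 290.3  27.7] zcop 0.0726 neck [397.3 325.6 498.5]
side nm top 137 [543.5  70.2  29. ] cop 50 [545.   68.7  17.3] zcop 0.0722 neck [352.8 205.8 509.9]
```

```bash
cat >> h.py <<'E'
def delta(x,y,z):
    from station import monitor
    from scipy.spatial.transform import Rotation as Ro
    o=monitor.get_obs();d=Ro.from_euler('xyz',o['eef_rot']).inv().apply(np.array([x,y,z])-o['ee_pos'])*1000
    print('t',round(o['time_s'],2),'pos',np.round(np.array(o['ee_pos'])*1000,1),'tool delta',d.round(1),'w',round(o['grip_width'],4),'F',np.round(o['force'],1))
E
python3 - <<'E'
from h import *
for n,S in {'top':dict(wm=(135,178),nm=(234,210)),'side':dict(wm=(123,282),nm=(253,235))}.items():
    c=dict(np.load(f'pics/{n}0.npz'));P=cloud(c)
    for k,uv in S.items():
        for h,e in((.072,.002),(.048,.002)):
            m=blob(c,abs(P[...,2]-h-(.0005 if n=='top' else -.0005))<e,uv,28).astype(np.uint8)
            q=P[m>0][:,:2];print(n,k,h,m.sum(),circ(q),(np.median(q,0)*1000).round(1))
delta(.559,-.292,.18)
E
```

```text
top wm 0.072 173 [616.2 288.1  39.6] [617.6 285.8]
top wm 0.048 229 [616.9 288.   72.3] [614.4 276.4]
top nm 0.072 98 [544.8  66.4  30. ] [545.4  66.3]
top nm 0.048 400 [544.6  67.   71.5] [542.2  64.1]
side wm 0.072 264 [615.5 292.3  39.1] [614.2 291.6]
side wm 0.048 353 [615.9 291.6  73. ] [598.1 295.9]
side nm 0.072 120 [544.   70.3  27.3] [543.2  71.5]
side nm 0.048 473 [543.9  70.9  74.9] [532.8  79.4]
t 0.1 pos [136.9 532.4 182.5] tool delta [-614.1 -693.2    3.2] w 0.0941 F [0.4 0.3 0.9]
```

Request:
apply_moves(plan=[-30,-34,0,0,-30,-34,0,0,-30,-34,0,0,-30,-34,0,0,-30,-34,0,0,-30,-34,0,0,-30,-34,0,0,-30,-34,0,0,-30,-34,0,0,-30,-34,0,0,-30,-34,0,0,-30,-34,0,0,-30,-34,0,0,-30,-34,0,0,-30,-34,0,0,-30,-34,0,0,-30,-34,0,0,-30,-34,0,0,-30,-34,0,0,-20,-24,0,0], hand=1)

```text
time_s: 2.1
ee_pos: [0.5419, -0.2656, 0.1822]
eef_rot: [3.141, -0.001, 2.889]
force: [-0.1, 0.5, 1.1]
grip_width: 0.0939
grip_force: 0.0
```

```bash
python3 -c "
from h import *
delta(.5587,-.2919,.039)"
```

```text
t 2.1 pos [ 541.9 -265.6  182.2] tool delta [-22.9 -21.3 143.2] w 0.0939 F [-0.1  0.5  1.1]
```

Request:
apply_moves(plan=[-12,-11,10,0,-11,-11,20,0,0,0,25,0,0,0,25,0,0,0,25,0,0,0,20,0,0,0,10,0,0,0,8,0,0,0,0,0,0,0,0,0])

```text
time_s: 3.1
ee_pos: [0.5587, -0.2905, 0.0409]
eef_rot: [-3.141, 0.001, 2.89]
force: [-0.3, 0.1, 1.1]
grip_width: 0.0941
grip_force: 0.0
```

Request:
apply_moves(plan=[0,0,0,0,0,0,0,0,0,0,0,0,0,0,0,0,0,0,0,0,0,0,0,0,0,0,0,0,0,0,0,0,0,0,0,0,0,0,0,0], hand=-1, squeeze=20)

```text
time_s: 4.1
ee_pos: [0.5583, -0.2903, 0.0401]
eef_rot: [-3.142, 0.0, 2.89]
force: [-0.3, -0.2, 1.2]
grip_width: 0.0246
grip_force: 20.0
```

Request:
apply_moves(plan=[0,0,-10,0,0,0,-25,0,0,0,-35,0,0,0,-30,0,0,0,-10,0,5,19,0,0,11,35,0,0,11,35,0,0,11,35,0,0,11,35,0,0,11,35,0,0,11,35,0,0,11,35,0,0,10,35,0,0,7,28,0,0,4,17,0,0,0,0,0,0,0,0,0,0,0,0,0,0])

```text
time_s: 6.0
ee_pos: [0.5439, 0.068, 0.1495]
eef_rot: [-3.141, -0.001, 2.889]
force: [-0.1, -0.0, -0.0]
grip_width: 0.0249
grip_force: 20.0
```

```bash
python3 - <<'E'
from h import *
from station import camera
delta(.5443,.0687,.150)
for n in('side','top'):
    c=camera(n);np.savez(f'pics/{n}1.npz',**c);cv2.imwrite(f'pics/{n}1.png',c['image'][:,:,::-1])
    P=cloud(c);h=cv2.cvtColor(c['image'],cv2.COLOR_RGB2HSV)
    m=(h[...,0]<22)&(h[...,1]>130)&(h[...,2]>70)&(abs(P[...,0]-.544)<.06)&(abs(P[...,1]-.069)<.06)&(P[...,2]>.1)&(P[...,2]<.16)
    v,u=np.where(m);print(n,m.sum(),u.mean(),v.mean(),P[m].min(0),P[m].max(0))
E
```

```text
t 6.0 pos [543.9  68.  149.5] tool delta [-0.3  0.8 -0.5] w 0.0249 F [-0.1 -0.  -0. ]
side 774 251.54263565891472 212.19121447028425 [0.51549038 0.04041823 0.10946341] [0.56820439 0.09670243 0.15820569]<stdin>:8: RuntimeWarning: Mean of empty slice.
  ret = ret.dtype.type(ret / rcount)
Traceback (most recent call last):
ValueError: zero-size array to reduction operation minimum which has no identity
```

View pics/side1.png

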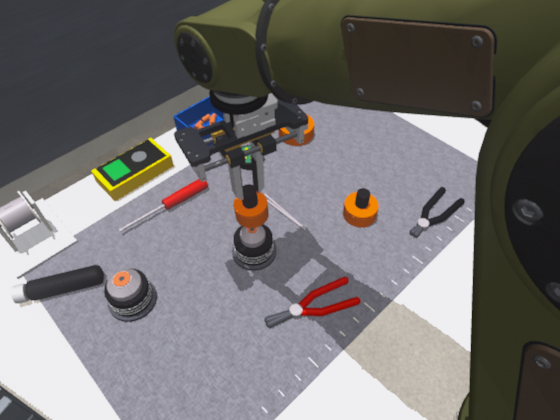

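The side view shows the small cap held upright at (251,208), just over the narrow motor at (253,240). I'll compare the two in this one camera.

```bash
cat >> h.py <<'E'
def held(c,x,y,rim,D):
    from scipy.optimize import least_squares
    P=cloud(c);h=cv2.cvtColor(c['image'],cv2.COLOR_RGB2HSV)
    m=(h[...,0]<22)&(h[...,1]>130)&(h[...,2]>60)&(np.hypot(P[...,0]-x,P[...,1]-y)<.06)
    s=P[m&(P[...,2]>rim+.004)&(P[...,2]<rim+.026)][:,:2]
    t=P[m&(abs(P[...,2]-rim-.0325)<.0025)][:,:2]
    f=least_squares(lambda a:np.hypot(*(s-a).T)-D/2,[x,y],loss='soft_l1',f_scale=.001)
    print('skirt',len(s),(f.x*1000).round(1),'rms',np.sqrt(np.mean(f.fun**2)).round(4),'top',len(t),circ(t))
E
python3 - <<'E'
from h import *
c0=dict(np.load('pics/side0.npz'));held(c0,.5585,-.290,-.001,.057);held(c0,.4652,-.1426,-.001,.067)
held(dict(np.load('pics/side1.npz')),.544,.070,.1085,.057)
# motor body, same method, side view
from scipy.optimize import least_squares
P=cloud(c0)
for x,y,d in((.544,.0706,.046),(.6157,.292,.056)):
    s=P[(np.hypot(P[...,0]-x,P[...,1]-y)<.034)&(P[...,2]>.0515)&(P[...,2]<.058)][:,:2]
    f=least_squares(lambda a:np.hypot(*(s-a).T)-d/2,[x,y],loss='soft_l1',f_scale=.001);print('neck',len(s),f.x*1000,np.sqrt(np.mean(f.fun**2)))
E
```

```text
skirt 170 [ 559.5 -291.5] rms 0.0011 top 231 [ 557.3 -290.1   58.4]
skirt 214 [ 466.2 -143.6] rms 0.0009 top 473 [ 465.5 -142.3   68.6]
skirt 241 [545.1  67.2] rms 0.0007 top 325 [542.7  68.6  57.1]
neck 53 [544.83862068  69.85135779] 0.0007324045836617613
neck 81 [617.21549519 291.41865147] 0.0007163444091864533
```

Request:
apply_moves(plan=[0,2,10,0,0,0,15,0,0,0,12,0,0,0,5,0,0,0,4,0,0,0,3,0,0,0,3,0,0,0,2,0,0,0,0,0,0,0,0,0])

```text
time_s: 7.1
ee_pos: [0.5448, 0.0705, 0.0962]
eef_rot: [3.142, 0.0, 2.89]
force: [0.3, -0.9, -0.7]
grip_width: 0.0245
grip_force: 20.0
```

Request:
apply_moves(plan=[0,0,2,0,0,0,2,0,0,0,2,0,0,0,1,0,0,0,1,0,0,0,0,0,0,0,0,0])

```text
time_s: 7.8
ee_pos: [0.5448, 0.0705, 0.0881]
eef_rot: [3.142, 0.0, 2.89]
force: [1.1, 0.3, 0.3]
grip_width: 0.0247
grip_force: 20.0
```

Request:
apply_moves(plan=[0,0,0.5,0,0,0,0.5,0,0,0,0,0,0,0,0,0])

```text
time_s: 8.2
ee_pos: [0.5452, 0.0703, 0.0878]
eef_rot: [3.142, 0.001, 2.89]
force: [-0.4, -2.0, 6.9]
grip_width: 0.0249
grip_force: 20.0
```

Request:
apply_moves(plan=[0,0,0,0,0,0,0,0,0,0,0,0,0,0,0,0,0,0,0,0,0,0,0,0,0,0,0,0,0,0,-10,0,0,0,-25,0,0,0,-30,0,0,0,-20,0], hand=1)

```text
time_s: 9.3
ee_pos: [0.5452, 0.0705, 0.1749]
eef_rot: [3.141, 0.002, 2.89]
force: [-0.3, 0.2, 0.0]
grip_width: 0.0934
grip_force: 0.0
```

```bash
python3 -c "
from h import *
delta(.4655,-.1440,.040)"
```

```text
t 9.3 pos [545.2  70.5 174.9] tool delta [  24.  -227.7  134.6] w 0.0934 F [-0.3  0.2  0. ]
```

Request:
apply_moves(plan=[2,-17,0,0,3,-30,0,0,3,-35,0,0,3,-35,0,0,3,-35,0,0,3,-32,0,0,4,-25,10,0,3,-17,20,0,0,-1,25,0,0,0,25,0,0,0,25,0,0,0,17,0,0,0,8,0,0,0,4,0,0,0,0,0,0,0,0,0])

```text
time_s: 10.9
ee_pos: [0.4653, -0.1436, 0.0388]
eef_rot: [-3.141, 0.001, 2.89]
force: [-0.3, -0.6, 0.5]
grip_width: 0.0938
grip_force: 0.0
```

Request:
apply_moves(plan=[0,0,0,0,0,0,0,0,0,0,0,0,0,0,0,0,0,0,0,0,0,0,0,0,0,0,0,0,0,0,0,0,0,0,0,0,0,0,0,0], hand=-1, squeeze=20)

```text
time_s: 11.9
ee_pos: [0.4649, -0.1434, 0.038]
eef_rot: [-3.142, -0.0, 2.89]
force: [0.0, 0.4, -0.1]
grip_width: 0.0254
grip_force: 20.0
```

```bash
python3 -c "
from h import *
delta(.6165,.2915,.150)"
```

```text
t 11.9 pos [ 464.9 -143.4   38. ] tool delta [ -38.5  458.9 -112. ] w 0.0254 F [ 0.   0.4 -0.1]
```

Request:
apply_moves(plan=[0,0,-15,0,0,0,-35,0,0,0,-40,0,0,0,-40,0,0,0,-32,0,-1,20,0,0,-3,35,0,0,-3,40,0,0,-4,45,0,0,-4,45,0,0,-4,45,0,0,-4,45,0,0,-4,45,0,0,-4,45,0,0,-3,40,0,0,-3,32,10,0,-1,16,20,0,0,6,20,0,0,0,0,0,0,0,0,0])

```text
time_s: 13.9
ee_pos: [0.616, 0.2914, 0.1503]
eef_rot: [-3.141, -0.0, 2.89]
force: [-0.2, -1.0, -0.4]
grip_width: 0.0249
grip_force: 20.0
```

```bash
python3 - <<'E'
from h import *
from station import camera
delta(.6165,.2915,.148)
c=camera('side');np.savez('pics/side2.npz',**c);cv2.imwrite('pics/side2.png',c['image'][:,:,::-1])
from station import monitor
p=monitor.get_obs()['ee_pos'];held(c,p[0],p[1],p[2]-.038-.001,.067)
held(c,.545,.0705,.0475,.057)
E
```

```text
t 13.9 pos [616.  291.4 150.3] tool delta [-0.4  0.2  2.3] w 0.0249 F [-0.2 -1.  -0.4]
skirt 377 [617.6 292.6] rms 0.0006 top 814 [615.8 292.1  68. ]
skirt 217 [545.8  69. ] rms 0.0007 top 416 [544.4  69.5  57.7]
```

View pics/side2.png

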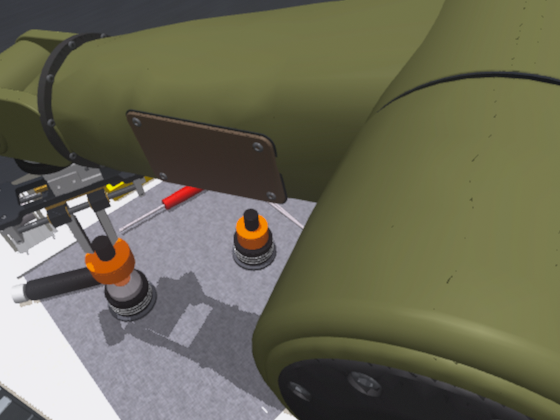

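The narrow cap sits on its motor at (253,235). The middle cap, at (108,258), is within about 1 mm of the wide motor's axis, so I'll lower it.

Request:
apply_moves(plan=[0,-0.5,12,0,0,0,16,0,0,0,14,0,0,0,5,0,0,0,4,0,0,0,3,0,0,0,3,0,0,0,0,0,0,0,0,0])

```text
time_s: 14.85
ee_pos: [0.6161, 0.2913, 0.0933]
eef_rot: [3.141, 0.0, 2.89]
force: [-0.0, -0.2, -0.6]
grip_width: 0.025
grip_force: 20.0
```

Request:
apply_moves(plan=[0,0,2,0,0,0,2,0,0,0,2,0,0,0,1,0,0,0,0.5,0,0,0,0.5,0,0,0,0,0,0,0,0,0])

```text
time_s: 15.65
ee_pos: [0.6162, 0.2912, 0.086]
eef_rot: [3.141, 0.001, 2.89]
force: [-3.1, -2.2, 7.2]
grip_width: 0.0253
grip_force: 20.0
```

Request:
apply_moves(plan=[0,0,0,0,0,0,0,0,0,0,0,0,0,0,0,0,0,0,0,0,0,0,0,0,0,0,0,0,0,0,-10,0,0,0,-25,0,0,0,-35,0,0,0,-30,0,0,0,-10,0,0,0,0,0,0,0,0,0], hand=1)

```text
time_s: 17.05
ee_pos: [0.6156, 0.291, 0.1935]
eef_rot: [-3.14, -0.002, 2.89]
force: [0.2, 0.1, -0.4]
grip_width: 0.0937
grip_force: 0.0
```

```bash
python3 - <<'E'
from h import *
from station import camera
delta(.6165,.2915,.148)
c=camera('side');cv2.imwrite('pics/side3.png',c['image'][:,:,::-1])
held(c,.617,.2915,.0475,.067)
held(c,.545,.0705,.0475,.057)
E
```

```text
t 17.05 pos [615.6 291.  193.5] tool delta [-0.9  0.7 45.5] w 0.0937 F [ 0.2  0.1 -0.4]
skirt 309 [617.5 292.6] rms 0.0006 top 780 [616.6 293.6  68.9]
skirt 222 [545.8  69.2] rms 0.0007 top 415 [544.8  69.5  57.3]
```

View pics/side3.png

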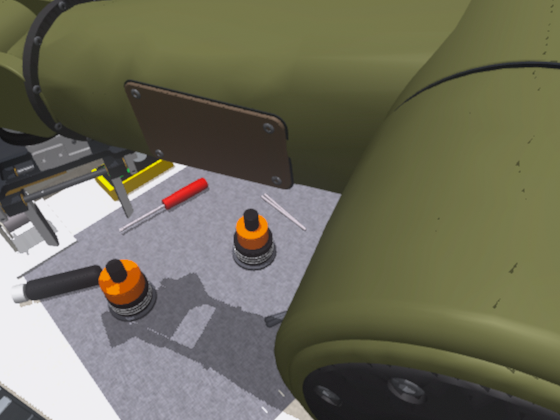

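Both caps, at (123,282) and (253,235), sit upright and home, and the gripper is clear.

```bash
python3 -c "
from station import ctrl
print(ctrl.hand_in())"
```

```text
the job is handed in; nothing more can be done
None
```

I handed the job in at about 17 s: the last camera view shows both caps upright and home on their motors, with the gripper open and clear of them.

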